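# Open the tile colour meter and slide the sample home

## Task

Get the bench colour meter ready to read the glaze sample lying on its front ledge: press the wide ribbed release tab so the sprung lid pops up, push the lid over backwards until it rests fully open, and only then slide the square sample tile back along its rails until it is home against the stop. Use only the fingertips: nothing is to be picked up, the round measuring button is not to be pressed, and the other things on the bench stay where they are.

Things in the scene. Friction and masses are not known exactly. Their poses are not given: they have to be found in the camera images.
- meter: Fixed grey colour meter for tiles, 200 (x) x 172 (y) x 50 mm. Origin: centre of underside; x to its rear, y to its left, z up; front (-x) faces the robot. Flat deck at z = 50 on the left: two rails 12 mm high along x, -98 to 78, inner faces at y = -6 and 62; stop bar at x = 73. Ledge in front of x = -5, lid behind it. Right strip: display, round button in front, release tab beside the lid.
- hatch (a joint): Angle (rad) of the dark lid (86 x 94 mm, 8 mm thick, skirts down to the deck) about its hinge. 0: shut, caught (prying does not free it). The tab frees it; a spring lifts it to 0.6, where it rests; beyond, only its weight (0.12 kg) acts: let go before vertical (1.57) it falls back to 0.6, pushed past 1.65 it falls on to its stop, 1.95, fully open.
- lid_hinge (a point): Middle of the lid's hinge line, at (90, 28, 68) mm in the meter's frame; on the lid, so its x axis turns with it.
- lid_lip (a point): Front edge of the lid's thumb lip (44 mm wide along y, 3.5 mm thick, 10 mm forward of the lid), 100 mm from the hinge line; at (-10, 28, 70) mm in the meter's frame when shut, about (9, 28, 126) mm when popped up.
- release_tab (a joint): Angle of the black ribbed rocker tab; rad, 0 at rest, 0.3 fully down; springs back. It frees the lid at about 0.2. Pressed 25 mm from its axle it needs about 3.5 N to release and 4.5 N to go fully down (5 to 8 mm of travel).
- tab_top (a point): Middle of the top of the release tab's pad (34 x 34 mm), where to press down; at (18, -58, 58) mm in the meter's frame at rest, 8 mm above the housing top; it sinks 5 mm to release and 8 mm at the end of travel. The lid's side is 39 mm to the left of it.
- measure_button (a joint): Travel of the round black measuring button (22 mm across, stands 5 mm above the housing top at (-68, -55) mm in the meter's frame); m, 0 at rest, 0.004 fully in. Not to be pressed.
- sample_tile: Loose square white tile 65 x 65 x 11 mm, about 0.1 kg, lying flat on the ledge between the rails, its top 1 mm below theirs. Origin: centre of its underside. It starts about 46 to 60 mm in front of the meter's origin.
- tile_home (a point): Where the tile's origin is when it is home against the stop: (40.5, 28, 50) mm in the meter's frame, over the measuring window.
- tile_low: Bystander: lower of two stacked white tiles 65 x 65 x 11 mm on the worktop left of the meter; origin under its centre.
- tile_high: Bystander: upper tile of that stack; origin under its centre.
- bowl: Bystander: small black bowl, 69 mm across, 38 mm high, right of the meter; origin under its centre.
- l_tile: Bystander: L-shaped standing test tile 34 x 46 x 50 mm, right of the meter; origin under its centre.
- loop_tool: Bystander: loop tool 171 mm long with a wooden handle, lying to the left; origin under its centre.
Not all that is in view belongs to the job. What is shaped like the sample_tile but brown or green is not meant.

How it is judged:
On the way, in this order (a step that is already met when the one before it is completed fails the run):
1. the release tab is pressed and the lid springs up while it is down (value of joint release_tab above 0.1 rad and value of joint hatch above 0.15 rad), for 0.04 s.
2. the lid has been pushed over and rests fully open, beyond 1.85 rad (value of joint hatch above 1.85 rad), for 0.2 s.
3. the sample tile is home against the stop (x of sample_tile in the frame of meter between 0.0375 and 0.0435 m and horizontal distance between sample_tile and tile_home below 0.006 m and z of sample_tile in the frame of meter between 0.046 and 0.054 m and angle between the x axis of sample_tile and the x axis of meter, either way round below 0.07 rad), for 0.2 s.
At the end, for the whole second after the job is handed in: The lid rests fully open (beyond 1.85 rad), the tile lies flat and square (0.07 rad) on the deck within 3 mm of the stop, at rest, and the tab is released (all of step 3 and value of joint hatch above 1.85 rad and linear speed of sample_tile below 0.02 m/s and value of joint release_tab below 0.05 rad); the robot touches nothing.
It fails at once if the sample tile is lifted more than 6 mm off the deck, or tipped (z of sample_tile in the frame of meter above 0.056 m or angle between sample_tile's own z axis and vertical above 0.2 rad).
It fails at once if the round measuring button is pressed by more than 2 mm (value of joint measure_button above 0.002 m).
It fails at once if a bystander is moved by more than 25 mm (distance of any of tile_low, tile_high, bowl, l_tile, loop_tool from where it was at the start of the episode above 0.025 m).
It also fails if it takes over 54 s, if anything falls off the work surface, if the arm or the gripper's body presses on something with over 40 N, if the wrist force passes 120 N, or if a joint passes its speed limit or range.

## Robot

A 6-joint arm with a two-finger parallel gripper is mounted at the origin on a cart in front of the work surface, level with it; the furniture and walls round the work are solid. World frame = base frame: x ahead of the robot, y to its left, z up, the work surface at z = 0. Lengths are in m, angles in rad, forces in N, time in s.
With the tool pointing down it reaches from about 0.325 to 0.775 m from the base axis. Payload 5.5 kg.
Tool frame: the origin (TCP) lies between the finger pads; the fingertips stand 8 mm ahead of it and the grasp point (between the pads) lies 11 mm behind it (tcp_to_tips is the distance from the TCP to the fingertips, in m); z points along the fingers, y is the direction in which the jaws open and shut (so a half turn about z gives the same grasp; the last joint's range is limited). The gripper opens to 88 mm and grips with 3 to 60 N. Pads are 20 mm wide; open, the fingers measure 115 mm over their backs; the gripper's body (75 mm by 178 mm) begins 61 mm behind the grasp point.
Start: joints at [-1.307, 0.091, 1.231, -0, 1.82, -0.057], TCP at [0.189, -0.569, 0.231] pointing down, gripper open.
Joint ranges: [-2.87, 2.87], [-0.86, 2.18], [0.17, 2.46], [-1.51, 4.65], [0.06, 2.69], [-2.65, 2.65]. Speed limits (rad/s): [2.57, 2.57, 3.01, 3.14, 3.14, 3.14].

## Interface

Orientations are given as a unit quaternion [w, x, y, z].
In Python, from bench import * gives the robot as it stands. Calls block until the motion is done:
- move_to(position, orientation): joint-space move of the TCP to a pose.
- move_l(position, speed=0.15, orientation=None): straight line of the TCP; orientation=None keeps the orientation; speed is the mean speed in m/s.
- movej(angles): joint-space move.
- gripper_open() and close(): open the fingers fully, or close them until they stop; the grip force is fixed at half the most.
- hold(seconds).
- inverse_kinematics(position, orientation): joint angles nearest the present ones, or None.
- state(): the state.
- get_image(name): name is "side" or "top" or "wrist"; returns a dict with "frame" (480x640x3 uint8, blue, green, red), "depth" (480x640 float32, m along the optical axis (not along the pixel's ray), 0 where there is no reading), "camera_matrix" (3x3 intrinsics, pixels), "k1" (the pictures are not rectified: a ray, as slopes to the right and down, at radius r is drawn at 1 + k1 r^2 times it, then the intrinsics apply), "view" (4x4, takes a point from world to camera coordinates). Camera axes: x right, y up, looking along -z (the intrinsics and any distortion apply to the point x, -y, -z); pixel columns grow to the right and rows downward; lengths in m; the calibration is good to about 2 mm. A picture is of the moment at which its call begins.
A pose or a line that the arm cannot do raises IKError and nothing moves.
- job_done(): hands the job in, once; it reports no verdict.
The state is a dict: "time": time; "joint_pos": joint angles; "dq": joint speeds; "joint_torque": joint torques, N m; "ee_pos": TCP position; "ee_rot": TCP orientation; "ft_force": force on the tool from outside, world axes, zero at the start; "moment": the same for the moment, N m; "finger_gap": finger opening in m.
Only numpy, scipy, OpenCV 4.12 (cv2) and the standard library are available. Lean on these libraries where they do the work, as an engineer would, in place of code of your own. Each camera call takes 0.05 s, during which the arm holds its last target.

## Working session

There is one attempt and no reset: what is moved stays moved. The work goes in short steps, each a Python script; the robot and the scene stay as the last script left them, time stands still between calls to the robot, and variables do not carry over. Pictures are saved under pics/ and viewed, and the job is handed in when it is done.

```bash
ls; mkdir -p pics
python3 - <<'E'
from bench import *
import cv2
s=state();print(s['time'],s['ee_pos'],s['ee_rot'],s['finger_gap'])
for n in ['top','side']:
    d=get_image(n);cv2.imwrite(f'pics/{n}0.png',d['frame']);print(n,d['camera_matrix'],d['k1'],d['view'])
    import numpy as np;np.savez(f'{n}0.npz',**d)
E
```

```text
pics
0.0 [ 0.1891183  -0.5691202   0.22953549] [-9.48261209e-04  9.87164623e-01  1.59703154e-01 -1.04600790e-04] 0.08762782650026198
top [[452.74429928   0.         321.83944005]
 [  0.         452.74429928 235.01632474]
 [  0.           0.           1.        ]] -0.09894731867281345 [[ 0.00838062 -0.99972299  0.02199345 -0.15065828]
 [ 0.98630095  0.01188762  0.16452695 -0.49240312]
 [-0.16474283  0.02031332  0.98612736 -1.09593263]
 [ 0.          0.          0.          1.        ]]
side [[488.31496425   0.         316.50313207]
 [  0.         488.31496425 247.51657622]
 [  0.           0.           1.        ]] -0.00909167560013113 [[-0.84262034 -0.53846414 -0.00688015  0.3532246 ]
 [ 0.20427459 -0.33143012  0.92110041 -0.21555334]
 [-0.49825983  0.7747325   0.3892643  -0.97850767]
 [ 0.          0.          0.          1.        ]]
```

View pics/top0.png

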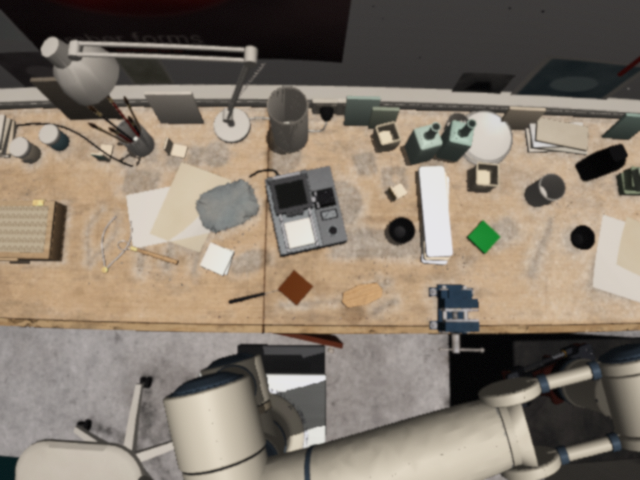

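View pics/side0.png

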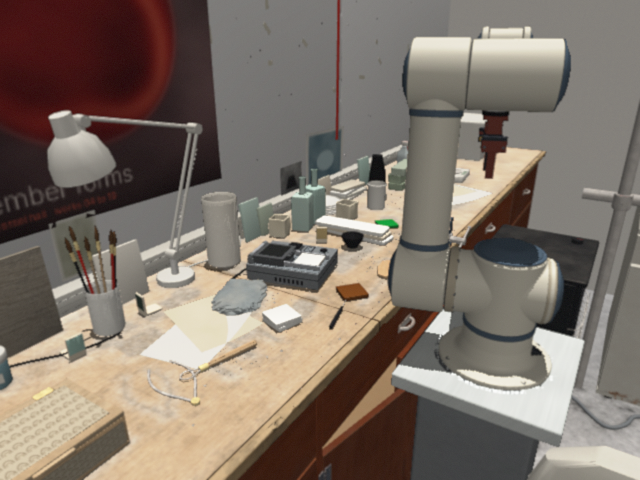

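```bash
cat > h.py <<'E'
import numpy as np, cv2
def ray(d,uv):
    K=d['camera_matrix'];D=np.array([float(d['k1']),0,0,0,0])
    uv=np.asarray(uv,float).reshape(-1,1,2)
    # model: r_d=r(1+k1 r^2)
    p=cv2.undistortPoints(uv,K,D).reshape(-1,2)
    c=np.c_[p[:,0],-p[:,1],-np.ones(len(p))]
    V=d['view'];R=V[:3,:3];t=V[:3,3]
    return -R.T@t, c@R
def plane(d,uv,z):
    o,r=ray(d,uv); s=(z-o[2])/r[:,2]; return o+r*s[:,None]
def depthpt(d,uv):
    o,r=ray(d,uv); uv=np.asarray(uv).reshape(-1,2).astype(int)
    return o+r*d['depth'][uv[:,1],uv[:,0]][:,None]
def proj(d,P):
    P=np.atleast_2d(P);V=d['view'];c=P@V[:3,:3].T+V[:3,3]
    x=c[:,0]/-c[:,2];y=-c[:,1]/-c[:,2];f=1+float(d['k1'])*(x*x+y*y)
    K=d['camera_matrix'];return np.c_[K[0,0]*x*f+K[0,2],K[1,1]*y*f+K[1,2]]
def crop(d,u0,v0,u1,v1,k,fn):
    cv2.imwrite(fn,cv2.resize(d['frame'][v0:v1,u0:u1],None,fx=k,fy=k,interpolation=cv2.INTER_CUBIC))
E
python3 - <<'E'
from h import *
d=dict(np.load('top0.npz'));crop(d,250,150,370,270,5,'pics/topc.png')
e=dict(np.load('side0.npz'));crop(e,230,210,390,310,5,'pics/sidec.png')
print(depthpt(d,[[330,213],[298,236],[285,190],[300,190],[288,120],[235,70],[150,50],[401,231],[215,259],[307,260]]).round(3))
E
```

```text
[[ 0.548 -0.165  0.054]
 [ 0.487 -0.086  0.063]
 [ 0.6   -0.053  0.076]
 [ 0.601 -0.09   0.077]
 [ 0.814 -0.052  0.013]
 [ 0.884  0.073  0.149]
 [ 0.883  0.254  0.242]
 [ 0.512 -0.352  0.012]
 [ 0.432  0.124  0.024]
 [ 0.435 -0.109 -0.001]]
```

View pics/topc.png

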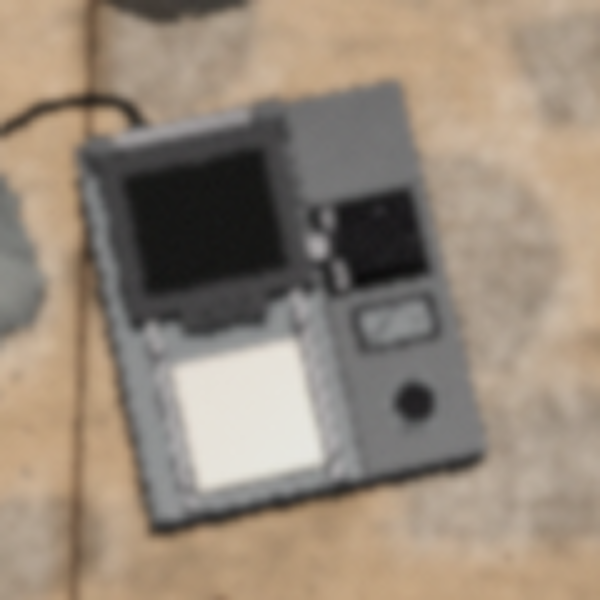

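View pics/sidec.png

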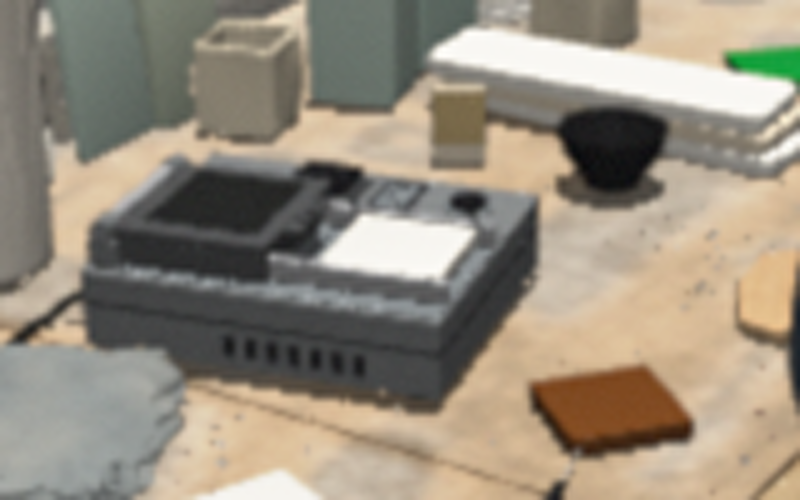

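Candidates (top pixels). Sample tile: white on the ledge (300,233), which fits; white stack (217,260), brown (296,287) and green (484,236) are not it. Release tab: the black square at (326,197), which fits; display (330,214), round button (333,230) and the black inset of the lid (291,195) are not it. The crop confirms the ledge tile and the tab beside the lid. Next I'll fit the meter pose.

```bash
cat >> h.py <<'E'
def fit2(m,w):
    m=np.asarray(m,float);w=np.asarray(w,float);mc=m.mean(0);wc=w.mean(0);a=m-mc;b=w-wc
    yaw=np.arctan2((a[:,0]*b[:,1]-a[:,1]*b[:,0]).sum(),(a*b).sum())
    R=np.array([[np.cos(yaw),-np.sin(yaw)],[np.sin(yaw),np.cos(yaw)]]);t=wc-R@mc
    return yaw,R,t,(m@R.T+t-w)
E
python3 - <<'E'
from h import *
d=dict(np.load('top0.npz'))
px=lambda x,y:np.array([250+(x-2)/5,150+(y-2)/5])
obs=[((-68,-55),px(414,402),.055),((18,-58),px(379,238),.058),((100,-86),px(403,85),.05),((-100,-86),px(484,452),.05),((-100,86),px(153,515),.05)]
m=[];w=[]
for a,b,z in obs:
    m.append(np.array(a)/1000);w.append(plane(d,[b],z)[0][:2])
yaw,R,t,res=fit2(m,w);print(yaw,t,(res*1000).round(1))
c=plane(d,[px(*q) for q in [(175,375),(310,340),(325,460),(195,492)]],.061)[:,:2]
print(((c-t)@R*1000).round(1),((c.mean(0)-t)@R*1000))
from bench import *
# look pose: tool down, above and in front of meter
def q(yawj):  # tool down, y axis(jaw) along world angle yawj
    from scipy.spatial.transform import Rotation as Ro
    z=np.array([0,0,-1.]);y=np.array([np.cos(yawj),np.sin(yawj),0]);x=np.cross(y,z)
    a=Ro.from_matrix(np.c_[x,y,z]).as_quat();return a[[3,0,1,2]]
for yj in [yaw,yaw+np.pi/2,yaw+np.pi,yaw-np.pi/2]:
    print(yj,inverse_kinematics([*(R@[-.06,-.02]+t),.33],q(yj)))
E
```

```text
0.21174887819796437 [ 0.55933539 -0.10278779] [[-0.4  0.7]
 [ 1.2 -2.2]
 [ 4.1 -0.4]
 [-1.1 -1. ]
 [-3.7  2.9]]
[[-31.9  58.1]
 [-27.8 -11. ]
 [-88.5  -6.3]
 [-91.4  59.5]] [-59.91280396  25.09943899]
0.21174887819796437 [-3.26293194e-01 -7.28897074e-02  1.21771674e+00 -4.44089210e-16
  1.99676562e+00 -5.38042072e-01]
1.782545204992861 [-3.26293194e-01 -7.28897074e-02  1.21771674e+00 -4.44089210e-16
  1.99676562e+00 -2.10883840e+00]
3.3533415317877573 [-3.26293194e-01 -7.28897074e-02  1.21771674e+00 -4.44089210e-16
  1.99676562e+00  2.60355058e+00]
-1.3590474485969322 [-3.26293194e-01 -7.28897074e-02  1.21771674e+00 -4.44089210e-16
  1.99676562e+00  1.03275425e+00]
```

```bash
cat >> h.py <<'E'
from scipy.spatial.transform import Rotation as Ro
def q(yawj):
    z=np.array([0,0,-1.]);y=np.array([np.cos(yawj),np.sin(yawj),0]);x=np.cross(y,z)
    a=Ro.from_matrix(np.c_[x,y,z]).as_quat();return a[[3,0,1,2]]
E
python3 - <<'E'
from h import *
from bench import *
yaw=.212;R=np.array([[np.cos(yaw),-np.sin(yaw)],[np.sin(yaw),np.cos(yaw)]]);t=np.array([.5593,-.1028])
move_to([*(R@[-.03,-.02]+t),.36],q(yaw)); close()
d=get_image('wrist');np.savez('w0.npz',**d);cv2.imwrite('pics/w0.png',d['frame'])
s=state();print(s['time'],s['ee_pos'],s['finger_gap'],-d['view'][:3,:3].T@d['view'][:3,3])
E
```

```text
3.5583 [ 0.53418569 -0.1286518   0.36001655] 0.0007372721098699789 [ 0.51923472 -0.0623624   0.51323011]
```

View pics/w0.png

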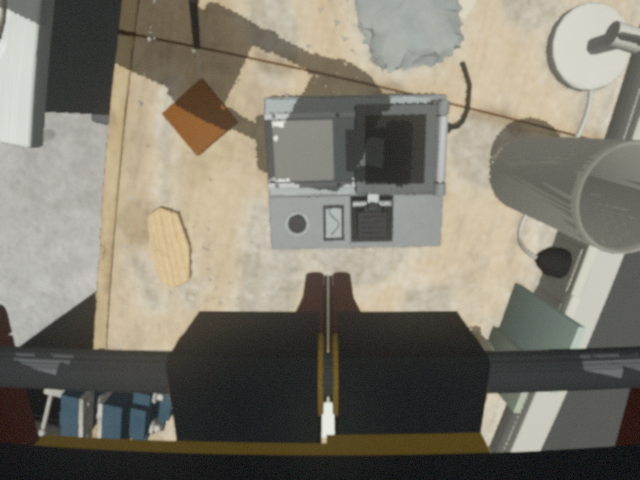

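Run:
```python
from h import *
d=dict(np.load('w0.npz'));crop(d,255,85,455,255,4,'pics/w0c.png');print(d['camera_matrix'],d['k1'])
```

```text
[[412.06493467   0.         327.65500933]
 [  0.         412.06493467 236.0778926 ]
 [  0.           0.           1.        ]] -0.07631468090433785
```

View pics/w0c.png

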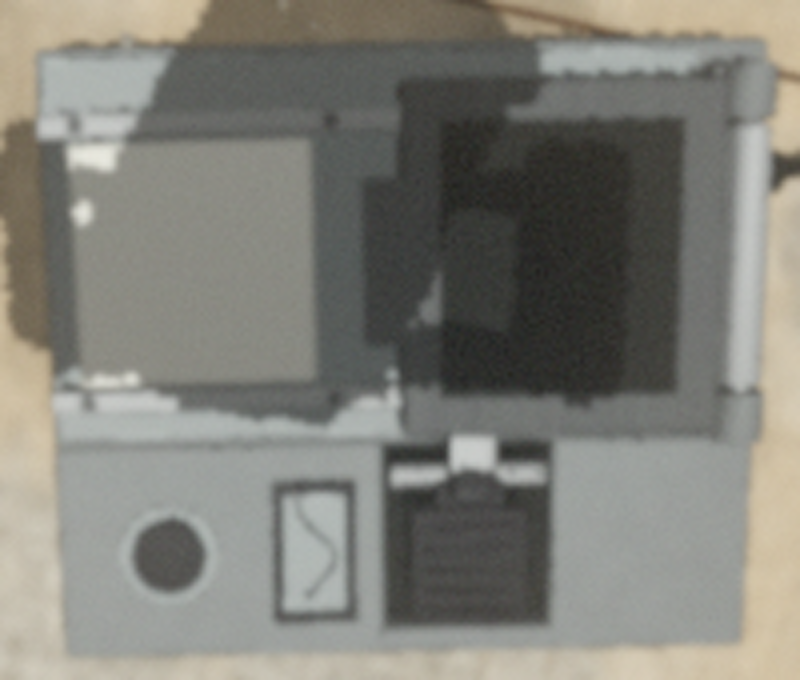

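Run:
```python
from h import *
d=dict(np.load('w0.npz'))
px=lambda x,y:np.array([255+(x-1.5)/4,85+(y-1.5)/4])
obs=[((-68,-55),px(169,554),.055),((18,-58),px(470,562),.058),((100,-86),px(741,640),.05),((-100,-86),px(67,655),.05),((-100,86),px(38,52),.05)]
m=[];w=[]
for a,b,z in obs:
    m.append(np.array(a)/1000);w.append(plane(d,[b],z)[0][:2])
yaw,R,t,res=fit2(m,w);print(yaw,t,(res@R*1000).round(1))
c=plane(d,[px(*a) for a in [(68,143),(312,138),(317,380),(78,384)]],.061)[:,:2]
print(((c-t)@R*1000).round(1),((c.mean(0)-t)@R*1000))
c=plane(d,[px(363,180),px(363,342)],.072)[:,:2];print('lip',((c-t)@R*1000).round(1))
for u in [px(660,540),px(470,562),px(200,300),px(620,420)]: print(depthpt(d,[u]).round(4))
```

```text
0.23100956477764845 [ 0.56120211 -0.10373229] [[-0.  -0.4]
 [ 0.4 -0.1]
 [ 1.5 -1. ]
 [-0.5 -0.6]
 [-1.4  2.1]]
[[-90.2  59.5]
 [-25.3  59.3]
 [-25.1  -5.1]
 [-90.7  -4.8]] [-57.8148747   27.23822002]
lip [[-12.4  48.2]
 [-12.8   6.1]]
[[ 0.6452 -0.1399  0.0497]]
[[ 0.5914 -0.1559  0.059 ]]
[[ 0.5023 -0.0999  0.0602]]
[[ 0.6197 -0.1064  0.0724]]
```

```bash
cat >> h.py <<'E'
YAW=.231;RM=np.array([[np.cos(YAW),-np.sin(YAW)],[np.sin(YAW),np.cos(YAW)]]);TM=np.array([.5612,-.1037])
def P(x,y,ztip): # meter mm -> world TCP, tip at ztip mm
    return [*(RM@[x/1000,y/1000]+TM),ztip/1000+.008]
QX=q(YAW);QY=q(YAW+np.pi/2)
E
python3 - <<'E'
from h import *
from bench import *
move_to(P(18,-61,85),QX)
f0=np.array(state()['ft_force'])
move_l(P(18,-61,61),.06)
for z in [58,56,54,53,52,51,50.5]:
    move_l(P(18,-61,z),.03);f=np.array(state()['ft_force'])-f0;print(z,f.round(2))
    if f[2]>6: break
hold(.4)
d=get_image('wrist');cv2.imwrite('pics/w1.png',d['frame'])
d=get_image('top');crop(d,240,140,380,260,5,'pics/t1.png')
s=state();print(s['time'],s['ee_pos'],np.array(s['ft_force'])-f0)
E
```

```text
58 [ 0.44 -0.55  1.7 ]
56 [ 0.13 -1.76  1.76]
54 [ 0.82 -5.24  3.86]
53 [ 1.06 -5.32  5.34]
52 [ 0.85 -5.42  6.28]
6.925 [ 0.59322513 -0.16001965  0.06115747] [ 0.7852903  -5.69123019  5.29470194]
```

View pics/w1.png

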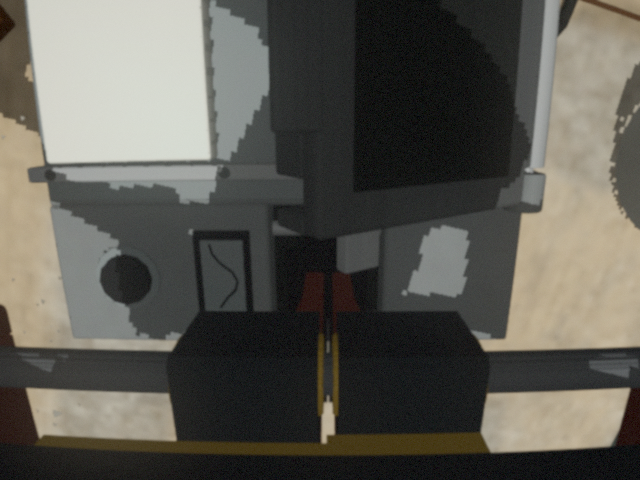

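View pics/t1.png

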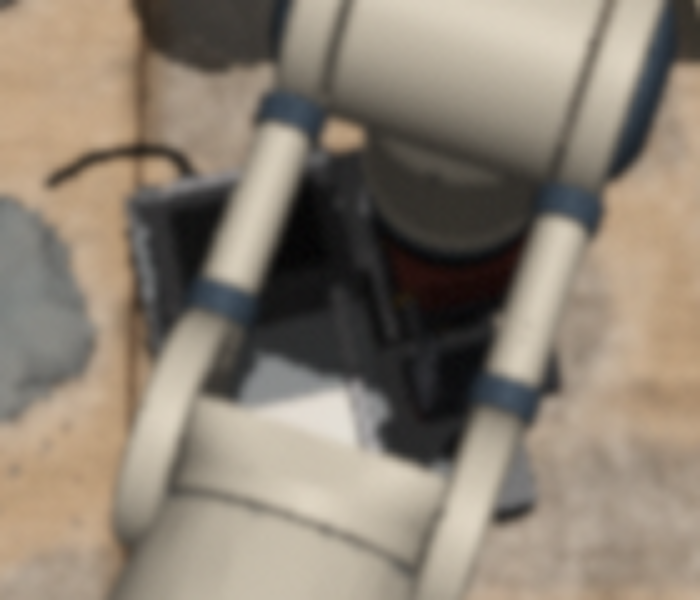

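The wrist picture shows the lid's right side and front edge enlarged around (330,200), so it looks popped. I'll raise the arm and verify with depth.

Run:
```python
from h import *
from bench import *
move_l(P(18,-61,150),.15)
move_to(P(-75,-10,240),QX)
d=get_image('wrist');np.savez('w2.npz',**d);cv2.imwrite('pics/w2.png',d['frame'])
e=get_image('side');crop(e,220,190,400,310,4,'pics/s2.png')
s=state();print(s['time'],np.array(s['ft_force']))
```

```text
8.4417 [-0.26265429  0.45027153 -0.38141512]
```

View pics/w2.png

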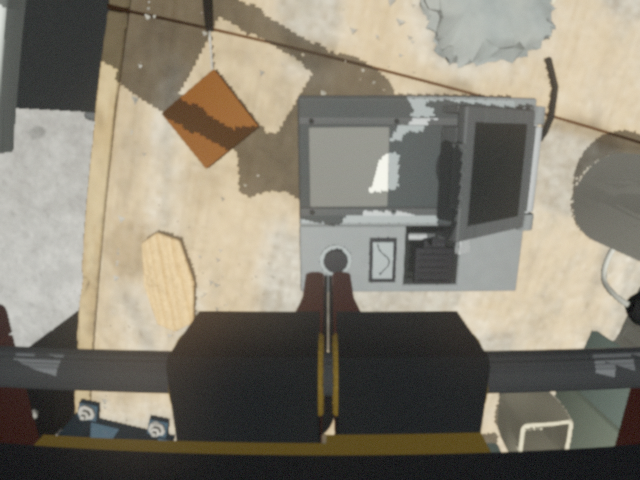

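View pics/s2.png

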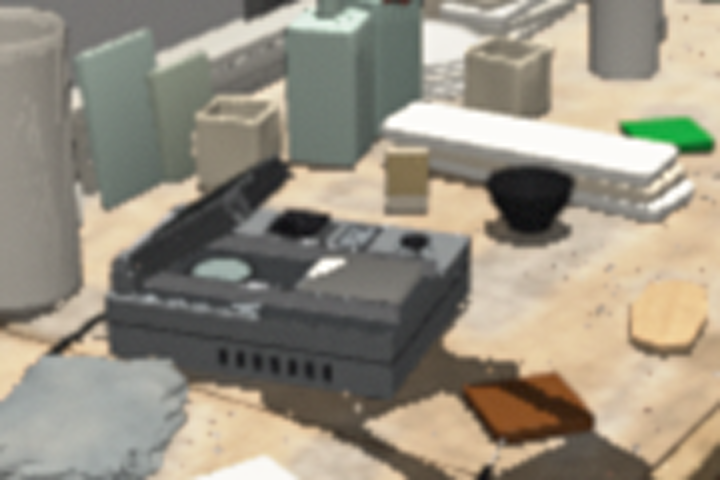

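The lid is up: in the side crop it is raised at (230,190). Now I'll push the lip back along its arc, with the jaws closed and turned across the meter.

```bash
cat >> h.py <<'E'
QY=q(YAW-np.pi/2)
E
python3 - <<'E'
from h import *
from bench import *
move_to(P(-40,28,200),QY)
move_l(P(-32,28,108),.2)
f0=np.array(state()['ft_force'])
C,S=np.cos,np.sin
for th in np.r_[0.45,.55,np.arange(.65,1.8,.12)]:
    lx=90-100*C(th)+2*S(th);lz=68+100*S(th)+2*C(th)
    move_l(P(lx-10,28,lz-18),.1)
    f=np.array(state()['ft_force'])-f0;print(round(th,2),f.round(2))
    if np.linalg.norm(f)>25: break
hold(.2)
d=get_image('side');crop(d,220,160,400,310,4,'pics/s3.png');print(state()['time'])
E
```

```text
0.45 [-0.31  0.19 -1.17]
0.55 [-3.49  0.57  1.52]
0.65 [-7.07  0.35  3.45]
0.77 [-2.81 -0.99  0.84]
0.89 [-0.68  0.93 -0.26]
1.01 [-0.76  0.08 -0.97]
1.13 [-0.37  0.01 -0.88]
1.25 [-0.27  0.64 -1.19]
1.37 [ 1.19  1.52 -0.39]
1.49 [-1.21  0.37 -0.88]
1.61 [-0.97  1.36 -0.68]
1.73 [-8.88 -1.06  3.26]
14.0833
```

View pics/s3.png

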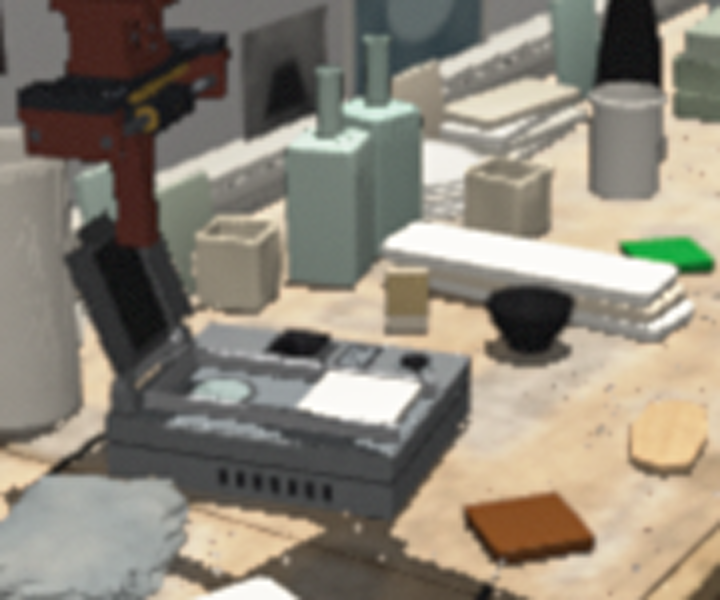

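The lid looks open, leaning back around (120,310). I'll back off, check its angle, and look at the tile.

Run:
```python
from h import *
from bench import *
move_l(P(60,28,155),.12)
move_to(P(-100,28,165),QY)
d=get_image('side');np.savez('s4.npz',**d);crop(d,220,160,400,310,4,'pics/s4.png')
d=get_image('wrist');np.savez('w4.npz',**d);cv2.imwrite('pics/w4.png',d['frame']);print(state()['time'],state()['ft_force'])
```

```text
15.3333 [0.89242479 0.12182198 0.08855242]
```

View pics/s4.png

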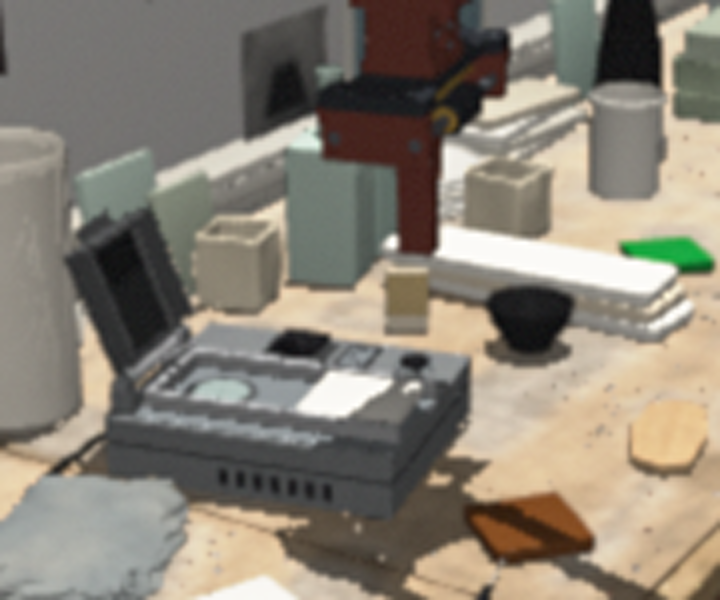

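View pics/w4.png

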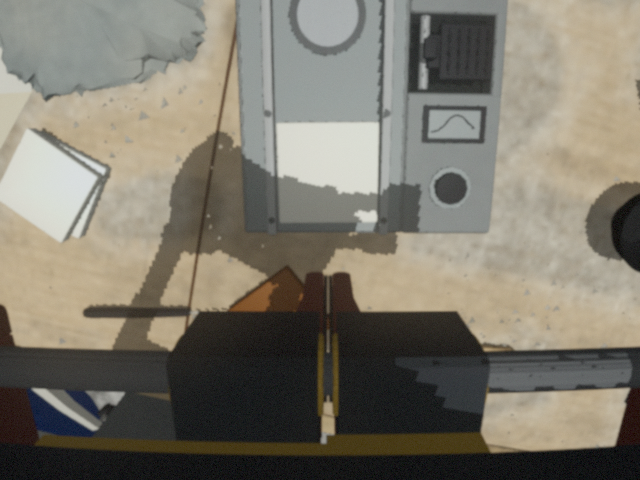

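Run:
```python
from h import *
s=dict(np.load('s4.npz'));d=dict(np.load('w4.npz'))
for th in [1.6,1.75,1.85,1.95]:
    lx=90-100*np.cos(th)+2*np.sin(th);lz=68+100*np.sin(th)+2*np.cos(th)
    p=np.array([[*(RM@[lx/1000,y/1000]+TM),lz/1000] for y in (6,50)]);print(th,((proj(s,p)-[220,160])*4+1.5).round(0))
def tm(p):return np.c_[(p[:,:2]-TM)@RM*1000,p[:,2]*1000].round(1)
print(tm(plane(d,[[276,122],[379,122],[379,223],[275,223]],.061)))
print(tm(depthpt(d,[[330,150],[330,90],[450,60],[470,140],[480,220],[255,60]])))
print(tm(plane(d,[[450,188]],.055)))
```

```text
1.6 [[152. 205.]
 [122. 225.]]
1.75 [[132. 205.]
 [102. 226.]]
1.85 [[119. 207.]
 [ 88. 228.]]
1.95 [[107. 211.]
 [ 76. 231.]]
[[-25.9  59.   61. ]
 [-26.   -5.4  61. ]
 [-90.7  -7.2  61. ]
 [-90.6  61.5  61. ]]
[[-43.3  25.2  59.9]
 [ -5.8  25.2  49.7]
 [ 12.2 -49.3  56.5]
 [-36.8 -67.2  50.8]
 [-91.3 -79.4  48.6]
 [ 12.8  72.7  50.1]]
[[-68.1 -54.7  55. ]]
```

Run:
```python
from h import *
from bench import *
move_l(P(-116,27.5,100),.15)
move_l(P(-116,27.5,54),.1)
hold(.1);f0=np.array(state()['ft_force'])
fx=lambda:(RM.T@(np.array(state()['ft_force'])-f0)[:2]).round(2)
for x in [-100,-60,-30,-12,-6]:
    move_l(P(x,27.5,54),.06);print(x,fx(),(np.array(state()['ft_force'])-f0)[2].round(2))
for x in np.arange(-5,3.1,1):
    move_l(P(x,27.5,54),.02);hold(.05);f=fx();print(x,f)
    if f[0]<-5: break
e=np.array(state()['ee_pos']);print(((e[:2]-TM)@RM*1000).round(1),e[2])
d=get_image('wrist');np.savez('w5.npz',**d);cv2.imwrite('pics/w5.png',d['frame']);print(state()['time'])
```

```text
-100 [-1.81 -0.48] -0.39
-60 [-0.35  0.58] -0.16
-30 [-0.77  0.03] 0.07
-12 [-0.9   0.97] -0.55
-6 [-0.64 -0.83] -0.1
-5.0 [-1.25 -0.41]
-4.0 [-1.8  -0.53]
-3.0 [-4.85  0.57]
-2.0 [-9.85  0.02]
[-3.5 27.4] 0.062012638092003705
20.475
```

View pics/w5.png

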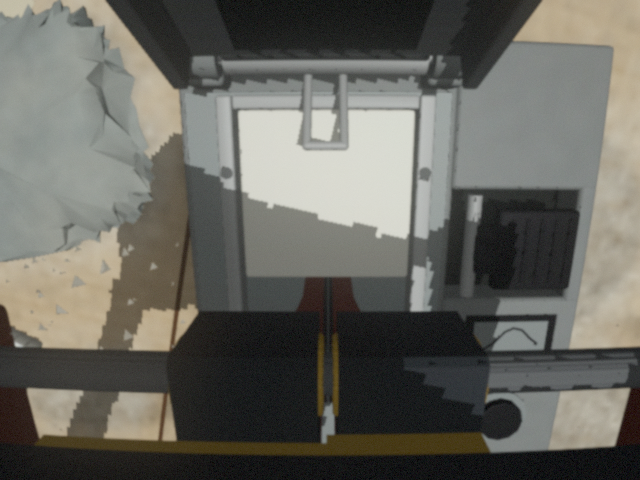

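The tile sits between the rails with its rear edge at the stop bar (y≈110), and the force climbed to 10 N there. I'll back off and verify.

Run:
```python
from h import *
from bench import *
move_l(P(-30,27.5,54),.08)
move_l(P(-40,27.5,120),.15)
move_to(P(-60,28,230),QY)
hold(.3)
d=get_image('wrist');np.savez('w6.npz',**d);cv2.imwrite('pics/w6.png',d['frame'])
e=get_image('side');np.savez('s6.npz',**e);crop(e,220,160,400,310,4,'pics/s6.png')
print(state()['time'],state()['ft_force'])
```

```text
22.4917 [0.17753531 0.94538594 0.16454837]
```

View pics/w6.png

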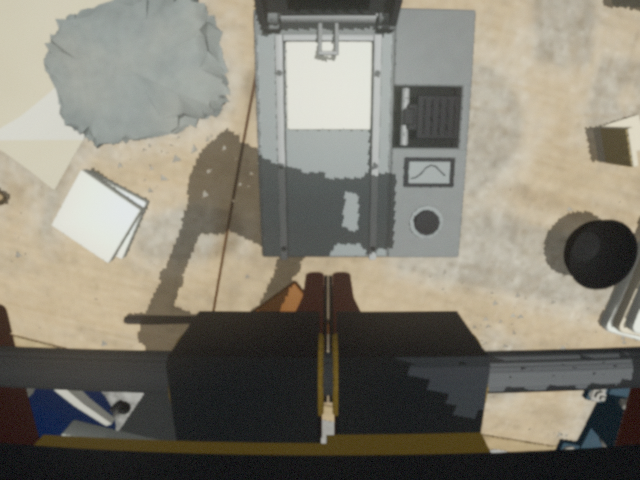

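View pics/s6.png

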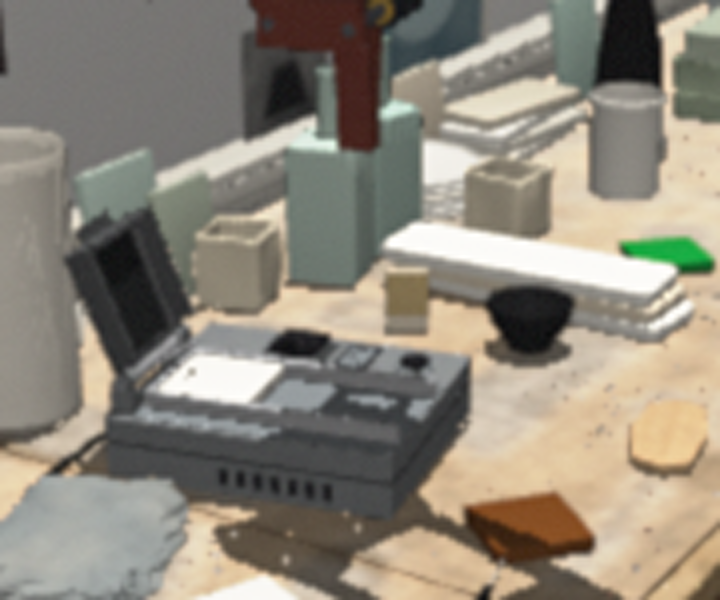

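Run:
```python
from h import *
d=dict(np.load('w6.npz'))
def tm(p):return np.c_[(p[:,:2]-TM)@RM*1000,p[:,2]*1000].round(1)
hsv=cv2.cvtColor(d['frame'],cv2.COLOR_BGR2HSV)
m=((hsv[...,2]>205)&(hsv[...,1]<45)).astype(np.uint8);m[:, :270]=0;m[:,385:]=0;m[150:]=0
m=cv2.morphologyEx(m,cv2.MORPH_CLOSE,np.ones((25,25)))
m=cv2.morphologyEx(m,cv2.MORPH_OPEN,np.ones((15,15)))
c=max(cv2.findContours(m,0,2)[0],key=cv2.contourArea);b=cv2.minAreaRect(c);q4=cv2.boxPoints(b);print(b,q4.round(1).tolist())
p=plane(d,q4,.061);print(tm(p),tm(p).mean(0))
print('tile front edge',tm(plane(d,[[290,129.5],[368,129.5]],.061)),'button',tm(plane(d,[[426,222]],.055)),'housing FR',tm(plane(d,[[460,256.5]],.05)))
```

```text
((328.5, 85.0), (86.0, 83.0), 90.0) [[287.0, 42.0], [370.0, 42.0], [370.0, 128.0], [287.0, 128.0]]
[[71.5 57.4 61. ]
 [71.4 -4.4 61. ]
 [ 8.5 -5.6 61. ]
 [ 8.6 58.7 61. ]] [40.    26.525 61.   ]
tile front edge [[ 7.4 56.4 61. ]
 [ 7.4 -4.1 61. ]] button [[-67.6 -54.8  55. ]] housing FR [[-99.4 -87.8  50. ]]
```

Run:
```python
from bench import *
job_done();print(state()['time'])
```

```text
the job is handed in; nothing more can be done
the job is handed in; nothing more can be done
```

I finished all three steps in order and handed the job in at about 22.5 s. No verdict came back.

- **Lid release:** I pressed the ribbed tab with closed fingertips to about 6 N. The side picture then showed the lid standing up.
- **Lid open:** I pushed the lip back along its arc. With the gripper away, the lid stayed leaning back past vertical, and its lip sits about where 1.95 rad would put it. I judged that angle by eye from the side picture, not by an exact measurement.
- **Tile home:** I slid the tile back along its rails until the force against the stop reached about 10 N, then backed off. Its measured centre is x ≈ 40 mm against 40.5 mm for home, and its edges are square to the meter.

**Last checks:**
- The measured y was 26.5 mm against 28 mm for home, a 1.5 mm difference that is within calibration error and the rails' play.
- The tab looked sprung back and the round button was never approached.
- The stacked tiles, bowl and L-tile looked unmoved. The loop tool was out of view in the last pictures, but the arm never went near it.
- A sideways force of about 5 N appeared while pressing the tab. I did not find its cause, and it was gone once I lifted off.

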